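# Load the bolt feeder and shut its cover

## Robot

A 6-joint arm with a two-finger parallel gripper is mounted at the origin on a cart in front of the work surface, level with it; the furniture and walls round the work are solid. World frame = base frame: x ahead of the robot, y to its left, z up, the work surface at z = 0. Lengths are in mm, angles in rad, forces in N, time in s.
With the tool pointing down it reaches from about 250 to 800 mm from the base axis. Payload 8.5 kg.
Tool frame: the origin (TCP) lies at the very end of the fingers, on their centre line; the grasp point (between the pads) lies 19 mm behind it; z points along the fingers, y is the line along which they close (so a half turn about z gives the same grasp; the last joint's range is limited). The gripper opens to 85 mm and grips with 20 to 120 N. Pads are 22 mm wide; open, the fingers measure 114 mm over their backs; the gripper's body (76 mm by 85 mm) begins 54 mm behind the grasp point. The pads swing forward as they close: fully open they stand 13 mm farther back than shut.
Start: joints at [-1.177, 0.238, -0.013, 1.319, 0, 1.571], TCP at [201.424, -484.775, 231.276] pointing down, gripper open.
Joint ranges: [-2.66, 2.66], [-1.03, 1.9], [-1.14, 1.46], [-1.82, 2.27], [-1.45, 1.34], [-3.14, 3.14]. Speed limits (rad/s): [2.22, 2.22, 2.79, 3.14, 3.14, 3.14].

## Interface

Orientations are given as a unit quaternion [x, y, z, w].
In Python, from station import ctrl gives the robot as it stands. The module is installed in compiled form; this text tells all that it offers.
- The arm moves only by the tool apply_moves, never from a script. Its argument "rows" is one flat list of numbers, 4 for each row, row after row: the shift along the world's x, y, z in cm, then the turn about the world's z in degrees. A call has 1 to 8 rows; each row shifts and turns the commanded pose from where the row before left it; what a row does not reach is not made up. A row lasts 1/10 s, in which the tool goes at most 50 mm and 8.59 degrees, less where a joint would pass 70% of its speed; a pose out of reach is approached as far as the arm can. A call with a gripper value outside its range is refused whole. "claw" is the closure, from 0 (fully open) to 1 (shut), set as the call begins (left out, the last holds). The fingers move at their own pace and stop on an object; "newtons" is the grip in N (left out, the last holds). Time passes only in rows, so rows that do not move let the fingers close. It gives the time, the measured TCP pose, the force, the opening and the grip force at its end, in the units of the state.
- ctrl.observe(): the state, without advancing time (a new reading comes with each control period).
- ctrl.grab_frame(name): name is "side" or "top" or "wrist"; returns the picture (384x512x3 uint8, red, green, blue); there is no depth.
- ctrl.get_calibration(name): a dict with "fx", "fy", "cx", "cy" (pixels), "k1" (the pictures are not rectified: a ray, as slopes to the right and down, at radius r is drawn at 1 + k1 r^2 times it, then the intrinsics apply), "camera_from_world" (4x4, takes a point from world to camera coordinates). Camera axes: x right, y down, z forward; pixel columns grow to the right and rows downward; lengths in mm; the calibration is good to about 2 mm. A picture is of the moment at which its call begins: read the wrist's pose just before it. get_calibration takes no time and is no camera call; for the wrist camera it gives the pose at the moment of the call.
- ctrl.finish_job(): hands the job in; it is judged then, once.
The state is a dict: "t": time; "joint_positions": joint angles; "qvel": joint speeds; "joint_efforts": joint torques, N m; "tcp_pos": TCP position; "eef_rot": TCP orientation; "ft_force": force on the tool from outside, world axes, zero at the start; "torque": the same for the moment, N m; "width": finger opening in mm; "finger_force": force on a finger pad.
Only numpy, scipy, OpenCV 4.12 (cv2) and the standard library are available. Lean on these libraries where they do the work, as an engineer would, in place of code of your own. Each camera call takes 0.05 s, during which the arm holds its last target. There are 200 camera calls.

## Task

Top up the gravity feeder: lay each of the two loose bolts on the feeder's loading deck with its shank towards the slotted track and push it over the brink, so that its shank drops through the slot and it slides down to hang head up behind the bolt already there. Then press the knee of the folding stay to break it and lower the cover gently until it is fully shut. Leave the tumbler, the tin and the tape roll where they are.

Things in the scene. Friction and masses are not known exactly. Their poses are not given: they have to be found in the camera images.
- feeder: the gravity feeder, fixed on the bench; origin under the middle of its plywood foot; z up, +y runs downhill along the track, -x is its near side. Level aluminium loading deck: top at z 160 mm, y -170 to -30 mm, x -55 to 55 mm, open at its end at y -170. Beyond the brink (y -30 mm) the slotted track slopes down, centred on x = 0
- deck_mid (a point): point on the deck's top face, on the track's centre line, 75 mm before the brink. Two 14 mm high fences on the deck make a funnel: 80 mm wide at 58 mm before the brink, narrowing to 42 mm at 30 mm before it, then 42 mm to the brink. The deck is clear of them farther than 60 mm before the brink, to its open end 140 mm before it
- track_top (a point): point at the brink, deck height, on the centre line. Pushed over the deck from behind, tip first, a bolt tips here by itself once its centre of mass is past the brink (the end of its head is then about 40 mm before the brink, still between the fences), drops through the slot and slides down under the gate; if it hangs back, push 10 to 20 mm farther, then draw back
- track_end (a point): lower end of the track at the end stop, centre line, level with the strips. Track: two white low-friction strips, 23 mm slot between, 165 mm long, sloping 0.30 rad; a shank passes through the slot, a head does not. Side plates 48 mm apart stand 10 mm above the strips. A cross bar (gate) 70 mm down the track, 27 mm above the strips, lets hanging heads pass and stops a bolt that comes head first
- bolt_a_mid (a point): point on the bolt's axis, half-way along. Plain steel hexagon-head bolt, 93 mm long: shank 20 mm in diameter, 80 mm long; head 32 mm across flats, 37 across corners, 13 mm high; about 0.28 kg; centre of mass 8 mm nearer the head. +x runs along it from tip to head. Starts lying on the bench, axis 13 mm above it, pointing any way
- bolt_b_mid (a point): a second bolt of the same kind, same point and axes; starts lying on the bench likewise
- bolt_c_mid (a point): a third bolt of the same kind, same point and axes; it already hangs head up in the track at the end stop
- bolt_a_head (a point): centre of bolt_a's head, on the axis, 40 mm from bolt_a_mid towards the head
- bolt_b_head (a point): centre of bolt_b's head, likewise
- bolt_c_head (a point): centre of bolt_c's head, likewise
- cover (a joint): angle of the sheet-metal cover over the track, rad: 0 as found (propped open), grows as it is lowered, 1.25 = fully shut. It hinges along the far side of the track, axis parallel to the sloping track, and comes down towards the near side. Locked until the stay is broken; then its stiff damped hinge may leave it standing part-way, and it is pressed down at its free edge with a few newtons; the last part it sinks home by itself
- cover_edge (a point): middle of the cover's free edge, 86 mm from its hinge axis (which lies 46 mm to the far side of the track's centre line and 38 mm above the strips); the cover is 90 mm wide, 3 mm thick, 132 mm long along the track
- stay_knee (a joint): fold of the two-link stay at the cover's downhill end, rad: 0 = locked, a little past straight, against its stop; it is broken from about 0.2 on; 3.1 when the cover is shut. A light spring holds it locked
- knee (a point): on the axis of the smooth round steel thumb bar on the knee pin (15 mm thick, 46 mm long, sticking out downhill; its free end is 14 mm on, the links 29 mm uphill). Press it straight down near the free end: it gives at 4 to 10 N and moves down and to the far side, 22 mm down, 17 mm far and 7 mm uphill by a fold of 1.4 rad. The upper link leans downhill, so keep off it
- tape_roll: roll of tape lying flat, 104 mm wide, 25 mm high, beyond the feeder's low end; origin under its centre; a bystander
- tumbler_clear: clear glass tumbler, 56 mm wide, 70 mm high, standing on the bench; origin under its centre; a bystander
- wax_tin: round flat tin, 67 mm wide, 24 mm high; origin under its centre; a bystander

How it is judged:
By the outcome, as a careful person would: the job done as asked, in the order asked, and still so for the second after the job is handed in, with the robot touching nothing.
It also fails if it takes over 72 s, if anything falls off the work surface, if the arm or the gripper's body presses on something with over 40 N, if the wrist force passes 120 N, or if a joint passes its speed limit or range.

## Working session

There is one attempt and no reset: what is moved stays moved. The work goes in short steps, Python scripts to look and compute and a tool call to move; the robot and the scene stay as the last step left them, time stands still between calls to the robot, and variables do not carry over. Pictures are saved under pics/ and viewed, at most 10 in all, crops included, and the job is handed in when it is done.

Besides the shell and the picture viewer there is one more tool, called after "Request:" by a JSON object that holds its "name" and its "arguments". apply_moves: Moves the arm, as the interface text tells. Its arguments: {"type":"object","properties":{"rows":{"type":"array"},"claw":{"type":"number"},"newtons":{"type":"number"}},"required":["rows"]}

```bash
mkdir -p pics
cat > h.py <<'E'
import numpy as np, cv2
from station import ctrl
def save(n,f):
    im=ctrl.grab_frame(n); cv2.imwrite('pics/'+f,im[:,:,::-1]); return im
def ray(cal,u,v):
    x=(u-cal['cx'])/cal['fx']; y=(v-cal['cy'])/cal['fy']; k=cal['k1']
    a,b=x,y
    for _ in range(30):
        s=1+k*(a*a+b*b); a,b=x/s,y/s
    M=np.array(cal['camera_from_world']); R=M[:3,:3]; t=M[:3,3]
    return -R.T@t, R.T@np.array([a,b,1.])
def onz(cal,u,v,z):
    o,d=ray(cal,u,v); return o+d*(z-o[2])/d[2]
def proj(cal,p):
    M=np.array(cal['camera_from_world']); q=M[:3,:3]@np.array(p,float)+M[:3,3]
    a,b=q[0]/q[2],q[1]/q[2]; s=1+cal['k1']*(a*a+b*b)
    return np.array([cal['fx']*a*s+cal['cx'],cal['fy']*b*s+cal['cy']])
def tri(c1,p1,c2,p2):
    o1,d1=ray(c1,*p1);o2,d2=ray(c2,*p2)
    A=np.stack([d1,-d2],1);s=np.linalg.lstsq(A,o2-o1,rcond=None)[0]
    a,b=o1+d1*s[0],o2+d2*s[1]; return (a+b)/2,np.linalg.norm(a-b)
E
python3 - <<'E'
from h import *
a=save('top','t0.png');b=save('side','s0.png')
for n in('top','side'):
    c=ctrl.get_calibration(n);print(n,c['fx'],c['k1'],ray(c,256,192))
o=ctrl.observe();print(o['t'],o['tcp_pos'],o['eef_rot'],o['width'])
E
```

```text
top 392.0196957045111 -0.13360317311506023 (array([ 306.32705737,   -8.24101199, 1291.57647246]), array([ 0.12446185,  0.00204037, -0.99228731]))
side 396.42726874182426 -0.08264793946372527 (array([ 452.5244223 , -866.98296911,  892.02956219]), array([ 0.01390211,  0.75863301, -0.65143371]))
0.1 [ 201.31663636 -484.48142455  230.746783  ] [ 9.80677181e-01  1.95631937e-01 -1.16890701e-04 -6.31141466e-04] 85.20876477064094
```

View pics/t0.png

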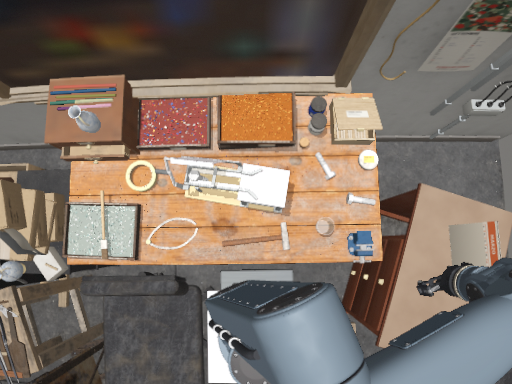

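View pics/s0.png

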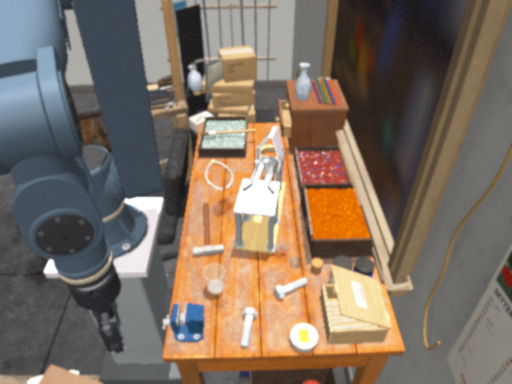

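Run:
```python
import cv2
a=cv2.imread('pics/t0.png')[140:250,150:390];cv2.imwrite('pics/t0c.png',cv2.resize(a,None,fx=3.33,fy=3.33,interpolation=3))
a=cv2.imread('pics/s0.png')[120:360,160:400];cv2.imwrite('pics/s0c.png',cv2.resize(a,None,fx=2.5,fy=2.5,interpolation=3))
```

```text
(no output)
```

View pics/t0c.png

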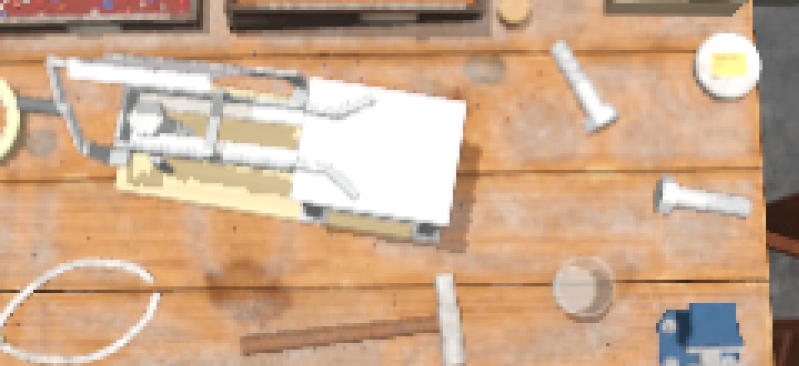

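View pics/s0c.png

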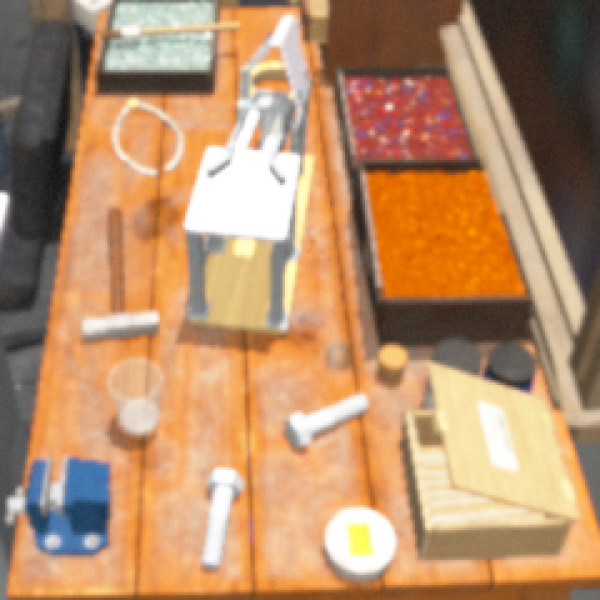

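```bash
cat > m.py <<'E'
from h import *
def blobs(im,cal,z,box,amin,amax,thr=150):
    hsv=cv2.cvtColor(im,cv2.COLOR_RGB2HSV)
    m=((hsv[...,1]<70)&(hsv[...,2]>thr)).astype(np.uint8)
    k=np.zeros_like(m);k[box[1]:box[3],box[0]:box[2]]=1;m*=k
    n,l,s,c=cv2.connectedComponentsWithStats(m)
    for i in range(1,n):
        if amin<s[i,4]<amax:
            ys,xs=np.where(l==i)
            P=np.array([onz(cal,x,y,z)[:2] for x,y in zip(xs,ys)])
            mu=P.mean(0);w,V=np.linalg.eigh(np.cov(P.T));d=V[:,1]
            q=(P-mu)@d; r=(P-mu)@V[:,0]
            if r[q>q.max()-25].std()<r[q<q.min()+25].std(): d=-d;q=-q   # d toward head
            mid=mu+d*(q.max()+q.min())/2
            yield s[i],mid,d,q.max()-q.min(),np.degrees(np.arctan2(d[1],d[0]))
E
python3 - <<'E'
from m import *
T=cv2.imread('pics/t0.png')[:,:,::-1].copy();S=cv2.imread('pics/s0.png')[:,:,::-1].copy()
ct,cs=ctrl.get_calibration('top'),ctrl.get_calibration('side')
for n,im,c,b in(('top',T,ct,(300,145,385,215)),('side',S,cs,(235,270,312,355))):
    for r in blobs(im,c,13,b,40,900): print(n,*[np.round(x,1) for x in r])
f=3.33
for q in[(310,77),(466,100),(450,224),(292,205)]:
    print('deck',onz(ct,150+q[0]/f,140+q[1]/f,160))
# side deck corners: crop 2.5
for q in[(210,147),(300,154),(293,237),(186,232)]:
    print('deckS',onz(cs,160+q[0]/2.5,120+q[1]/2.5,160))
for n,q,z in(('tumb',(583,290),0),('tin',(728,66),24)): print(n,onz(ct,150+q[0]/f,140+q[1]/f,z))
print('tape?',onz(ct,141,176,25))
E
```

```text
top [358 149  21  21 268] [ 572.4 -383.7] [ 1. -0.] 68.7 -0.3
top [315 152  25  28 244] [ 556.8 -236.7] [-0.9 -0.5] 96.8 -150.4
top [305 176  11   9  44] [ 505.  -183.8] [0.2 1. ] 33.8 77.6
top [346 192  30  23 309] [ 428.6 -351. ] [-0.1  1. ] 97.4 95.4
top [300 199   8   9  42] [ 429.3 -158. ] [-0.9 -0.5] 29.1 -148.7
top [326 203  20   7  71] [ 415.9 -265.4] [-0.2 -1. ] 64.2 -103.4
side [274 278  33  21 304] [ 555.2 -233.5] [-0.9 -0.4] 97.6 -154.6
side [240 307  17  41 395] [ 437.1 -348.4] [0.2 1. ] 111.0 81.4
side [290 323  22  29 450] [ 566.2 -380.5] [0.1 1. ] 74.8 85.1
deck [534.42924626  30.73070566 160.        ]
deck [ 511.61375559 -106.45504716  160.        ]
deck [402.37879025 -89.5804597  160.        ]
deck [421.13446795  47.64028245 160.        ]
deckS [434.19963987  46.41385147 160.        ]
deckS [539.42735285  29.92645894 160.        ]
deckS [ 522.18718412 -109.25404622  160.        ]
deckS [408.38164754 -97.95168837 160.        ]
tumb [ 348.19580415 -231.36409683    0.        ]
tin [ 567.1912403  -382.19164894   24.        ]
tape? [524.58028279 375.32796728  25.        ]
```

Request:
{"name": "apply_moves", "arguments": {"rows": [4,2.8,0,0.8,4,2.8,0,0.8,4,2.8,0,0.8,4,2.8,0,0.8,4,2.8,0,0.8,4,2.8,0,0.8,4,2.8,0,0.8,4,2.8,0,0.8], "claw": 0.2}}

```text
t: 0.9
tcp_pos: [522.8, -259.2, 231.0]
eef_rot: [0.968, 0.25, -0.0, -0.0]
ft_force: [0.5, -1.3, -0.4]
width: 68.6
finger_force: 0.0
```

Request:
{"name": "apply_moves", "arguments": {"rows": [2.0,1,-1,0,0,0,0,0,0,0,0,0]}}

```text
t: 1.2
tcp_pos: [540.8, -250.7, 220.3]
eef_rot: [0.968, 0.25, -0.001, -0.001]
ft_force: [0.1, -0.1, -0.3]
width: 68.5
finger_force: 0.0
```

Run:
```python
from m import *
o=ctrl.observe();c=ctrl.get_calibration('wrist');w=save('wrist','w1.png')
print(o['t'],o['tcp_pos'],o['joint_positions'],o['width'],ray(c,256,192),c['fx'])
print(proj(c,(556,-236,13)))
for r in blobs(w,c,13,(0,0,512,384),1500,60000): print(*[np.round(x,1) for x in r])
```

```text
1.2 [ 540.79340974 -250.69937258  220.27534853] [-4.33883861e-01  3.66704308e-01  1.42867083e-01  1.34924067e+00
 -3.94679361e-04  2.20158416e+00] 68.47071798834607 (array([ 610.10129038, -212.68054502,  362.8559616 ]), array([-0.27665248, -0.16574929, -0.94676347])) 312.4229404929565
[247.47313398 140.98084417]
[ 407   11   89   82 3324] [ 735.9 -375.8] [0. 1.] 107.2 88.2
[ 229   96   33   89 1671] [ 553.9 -234.6] [-0.9 -0.5] 99.1 -152.0
[   0  114   37   85 1667] [404.8 -13. ] [1.  0.1] 98.3 6.0
[ 337  161   61   58 2141] [ 573.2 -386.1] [-0.6 -0.8] 73.6 -127.3
```

View pics/w1.png

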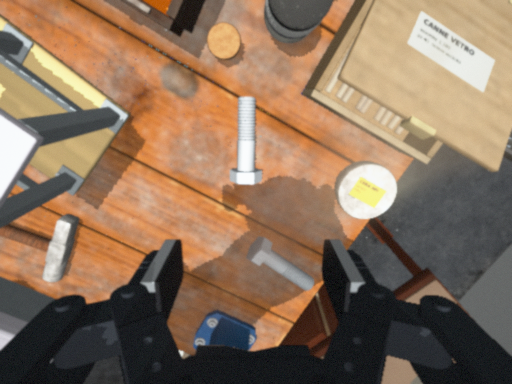

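Request:
{"name": "apply_moves", "arguments": {"rows": [0.3,0.6,-4.8,-0.8,0.37,0.6,-4.8,0,0,0,-4.8,0,0,0,-4.3,0,0,0,-2.6,0,0,0,-0.4,0]}}

```text
t: 1.85
tcp_pos: [544.7, -239.1, 1.5]
eef_rot: [0.97, 0.242, -0.002, -0.002]
ft_force: [-0.5, -0.5, 0.7]
width: 68.4
finger_force: 0.0
```

Request:
{"name": "apply_moves", "arguments": {"rows": [0,0,0,0,0,0,0,0,0,0,0,0,0,0,0,0,0,0,0,0], "claw": 1, "newtons": 50}}

```text
t: 2.35
tcp_pos: [549.0, -239.3, 6.2]
eef_rot: [0.97, 0.243, 0.001, 0.001]
ft_force: [-2.0, 0.3, 8.2]
width: 17.9
finger_force: 48.5
```

Run:
```python
from m import *
c=ctrl.get_calibration('top')
o=ctrl.observe();print(o['t'],o['tcp_pos'],o['width'],o['finger_force'],o['ft_force'])
```

```text
2.35 [ 548.99401867 -239.27582838    6.21235366] 17.910352630467155 48.533955216407776 [-2.01230865  0.28066777  8.17298331]
```

Request:
{"name": "apply_moves", "arguments": {"rows": [0,0,4,0,0,0,5,0,0,0,5,0,-1,2,5,7.6,-1.5,3.2,4,7.6,-1.5,3.2,0,7.6,-1.5,3.2,0,7.6,-1.4,3.2,0,7.6]}}

```text
t: 3.15
tcp_pos: [480.1, -93.4, 228.4]
eef_rot: [0.836, 0.548, 0.001, 0.001]
ft_force: [0.2, 0.6, -2.7]
width: 18.1
finger_force: 50.3
```

Request:
{"name": "apply_moves", "arguments": {"rows": [-1.4,2.5,0,7.6,0,0,0,7.7,0,0,0,0,0,0,0,0]}}

```text
t: 3.55
tcp_pos: [467.1, -69.6, 227.9]
eef_rot: [0.759, 0.651, 0.0, 0.0]
ft_force: [0.1, -0.3, -3.3]
width: 17.9
finger_force: 50.2
```

Run:
```python
from m import *
o=ctrl.observe();c=ctrl.get_calibration('wrist');w=save('wrist','w2.png')
print(o['t'],o['tcp_pos'],o['eef_rot'],o['joint_positions'],o['width'],o['finger_force'])
for q in[(477.8,39.2),(457,-98)]: print(proj(c,(*q,160)))
```

```text
3.55 [467.13891502 -69.64501563 227.90627924] [7.59004424e-01 6.51085287e-01 2.63068430e-04 4.06143339e-04] [-1.47911170e-01  1.48507424e-01 -1.37242793e-01  1.28408766e+00
 -1.34185476e-04  1.57565433e+00] 17.90389605179319 50.24276912212372
[241.79139589  33.17958969]
[244.03914169 238.67979202]
```

View pics/w2.png

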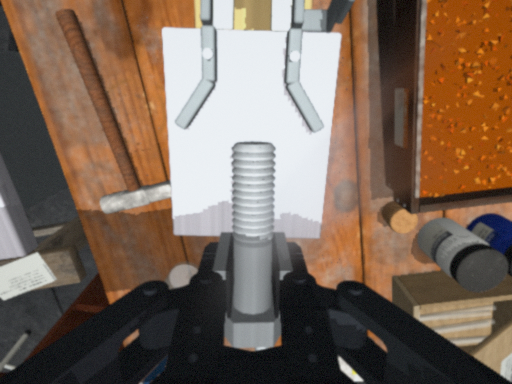

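Run:
```python
from m import *
c=ctrl.get_calibration('wrist')
P=[onz(c,*q,160)[:2] for q in[(163,28),(340,33),(174,235),(321,238)]]
print(np.round(P,1)); b=(P[0]+P[1])/2;e=(P[2]+P[3])/2;print(b,e,np.degrees(np.arctan2(*(b-e)[::-1])))
for q in[(216,50),(288,50)]:print(onz(c,*q,167))
h=228+19
print('bolt tip,shank end',onz(c,253,145,h),onz(c,252,232,h))
```

```text
[[ 431.3   48.8]
 [ 536.7   29.9]
 [ 406.2  -87.1]
 [ 513.8 -106.2]]
[484.01061466  39.321222  ] [460.00050536 -96.67360468] 79.98751674670194
[461.22198683  31.36849396 167.        ]
[503.66483899  24.86407255 167.        ]
bolt tip,shank end [476.31794861 -14.00420923 247.        ] [470.13966382 -51.59376101 247.        ]
```

Request:
{"name": "apply_moves", "arguments": {"rows": [0.1,1.4,-2.0,0,0,1.4,-2.0,0,0,0,-1.4,0,0,0,-0.6,0,0,0,0,0]}}

```text
t: 4.1
tcp_pos: [467.9, -41.9, 167.1]
eef_rot: [0.759, 0.652, -0.0, -0.0]
ft_force: [-0.2, 0.2, -3.0]
width: 17.9
finger_force: 50.3
```

Request:
{"name": "apply_moves", "arguments": {"rows": [0,0,-0.15,0,0,0,0,0]}}

```text
t: 4.3
tcp_pos: [468.4, -42.0, 166.4]
eef_rot: [0.758, 0.652, 0.0, 0.0]
ft_force: [0.0, 0.1, -0.5]
width: 18.0
finger_force: 50.6
```

Request:
{"name": "apply_moves", "arguments": {"rows": [0,0,0,0,0,0,0,0,0,0,0,0,0,0,0,0], "claw": 0.4}}

```text
t: 4.7
tcp_pos: [468.0, -41.5, 166.0]
eef_rot: [0.758, 0.652, 0.0, 0.0]
ft_force: [0.4, 0.7, 0.7]
width: 51.3
finger_force: 0.0
```

Request:
{"name": "apply_moves", "arguments": {"rows": [0,0,3,0,0,0,4,0,-0.5,-3,0,0,-0.5,-3.5,0,0,-0.2,-1,0,0,0,0,0,0]}}

```text
t: 5.3
tcp_pos: [455.7, -117.5, 235.9]
eef_rot: [0.759, 0.652, -0.0, -0.0]
ft_force: [0.8, 0.5, 0.0]
width: 51.2
finger_force: 0.0
```

Run:
```python
from m import *
o=ctrl.observe();c=ctrl.get_calibration('wrist');w=save('wrist','w3.png')
print(o['t'],o['tcp_pos'],o['width'])
cv2.imwrite('pics/w3g.png',w[:,:,::-1])
```

```text
5.3 [ 455.68006294 -117.47878193  235.85075694] 51.21452331831209
```

View pics/w3.png

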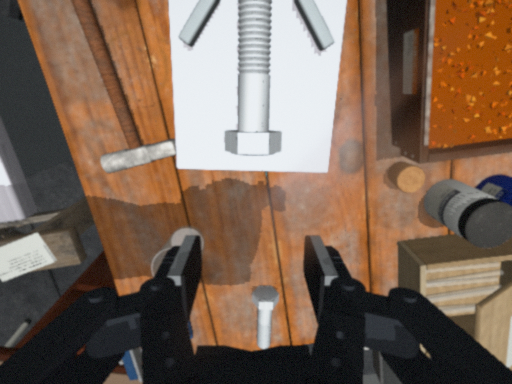

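Request:
{"name": "apply_moves", "arguments": {"rows": [0,0,-3.0,0,0,0,-3.0,0,0,0,-0.8,0,0,0,0,0,0.2,1.2,0,0,0.2,1.2,0,0,0.16,1.0,0,0,0.16,1,0,0], "claw": 1}}

```text
t: 6.15
tcp_pos: [463.8, -71.6, 168.7]
eef_rot: [0.758, 0.653, 0.0, 0.001]
ft_force: [-0.1, -1.8, 2.9]
width: 0.2
finger_force: 1.0
```

Request:
{"name": "apply_moves", "arguments": {"rows": [0.16,1.0,0,0,0.16,1.0,0,0,0.16,1.0,0,0,0.16,1.0,0,0,0.16,1.0,0,0,0.08,0.5,0,0,0.08,0.5,0,0]}}

```text
t: 6.85
tcp_pos: [472.8, -12.1, 167.8]
eef_rot: [0.758, 0.653, -0.0, -0.0]
ft_force: [0.6, -2.3, 1.7]
width: 0.1
finger_force: 0.9
```

Run:
```python
from m import *
w=save('wrist','w4.png');save('top','t4.png')
o=ctrl.observe();print(o['t'],o['tcp_pos'],o['ft_force'])
a=cv2.imread('pics/t4.png')[150:220,160:300];cv2.imwrite('pics/c4.png',np.hstack([cv2.resize(w[:,:,::-1],(400,300)),cv2.resize(a,(400,300),interpolation=3)]))
```

```text
6.95 [472.7517086  -11.91947835 167.7837787 ] [-0.05507193  0.13867709 -0.23868989]
```

View pics/c4.png

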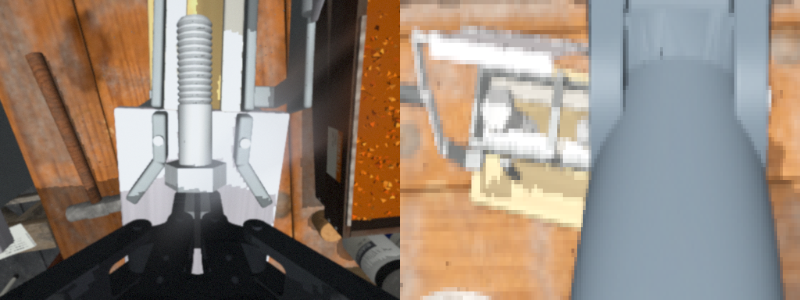

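Request:
{"name": "apply_moves", "arguments": {"rows": [0.1,0.6,0,0,0.1,0.6,0,0,0.05,0.3,0,0,0,0,0,0,0,0,0,0]}}

```text
t: 7.45
tcp_pos: [475.2, 2.6, 167.8]
eef_rot: [0.758, 0.653, -0.0, -0.0]
ft_force: [0.1, 0.2, -0.3]
width: 0.1
finger_force: 0.0
```

Run:
```python
from m import *
w=save('wrist','w5.png')
c=ctrl.get_calibration('wrist'); o=ctrl.observe();print(o['t'],o['tcp_pos'],o['ft_force'])
b=cv2.imread('pics/w4.png'); print(np.abs(w[:,:,::-1].astype(int)-b)[0:230,200:310].mean())
# brightness along bolt column
for y in range(10,260,12): print(y,w[y,252],end=' ')
```

```text
7.5 [475.19202547   2.47570287 167.84583113] [-0.735091   -0.26875807 -0.36532766]
34.60942028985507
10 [219 212 146] 22 [188 171 117] 34 [180 157 107] 46 [179 156 107] 58 [186 194 198] 70 [195 203 205] 82 [204 211 212] 94 [210 217 219] 106 [158 164 165] 118 [158 162 164] 130 [155 160 162] 142 [158 161 165] 154 [200 207 209] 166 [149 154 158] 178 [236 240 244] 190 [235 239 243] 202 [234 239 243] 214 [232 238 242] 226 [201 199 209] 238 [ 88  90 100] 250 [85 89 93]
```

Request:
{"name": "apply_moves", "arguments": {"rows": [0.1,0.6,0,0,0.1,0.6,0,0,0.05,0.3,0,0,0,0,0,0,0,0,0,0,-0.16,-1,0.5,0]}}

```text
t: 8.1
tcp_pos: [475.8, 7.7, 172.6]
eef_rot: [0.757, 0.653, -0.0, -0.0]
ft_force: [0.3, -0.5, 0.5]
width: -0.1
finger_force: 0.0
```

Request:
{"name": "apply_moves", "arguments": {"rows": [-0.3,-2,2,0,-0.5,-3,3,0,0,-4.5,2,0,-0.3,-4.8,0,0,-0.3,-4.8,0,0,-0.3,-4.8,0,0,-0.3,-4.8,0,0]}}

```text
t: 8.8
tcp_pos: [455.1, -282.2, 243.5]
eef_rot: [0.758, 0.652, 0.0, 0.0]
ft_force: [1.8, -0.1, -0.4]
width: -0.3
finger_force: 0.0
```

Run:
```python
from m import *
w=save('top','t6.png');s=save('side','s6.png')
o=ctrl.observe();print(o['t'],o['tcp_pos'])
def cr(a,b,f):return cv2.resize(a[b[1]:b[3],b[0]:b[2],::-1],(400,400),interpolation=3)
cv2.imwrite('pics/c6.png',np.hstack([cr(w,(165,140,265,240),4),cr(s,(220,115,300,195),5)]))
```

```text
8.9 [ 454.97620386 -285.21163243  242.75601729]
```

View pics/c6.png

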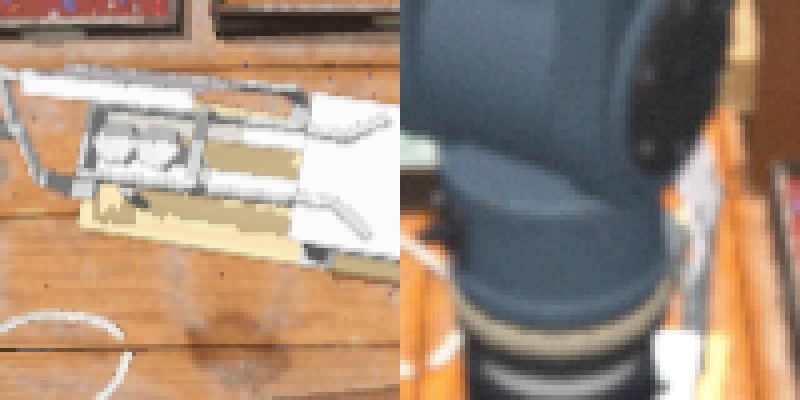

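Run:
```python
from m import *
c=ctrl.get_calibration('wrist');w=save('wrist','w7.png')
print(proj(c,(430,-351,13)))
hsv=cv2.cvtColor(w,cv2.COLOR_RGB2HSV)
for thr in(110,150):
  for r in blobs(w,c,13,(0,0,512,384),700,9000,thr): print(thr,*[np.round(x,1) for x in r])
```

```text
[240.44264265 207.38088595]
110 [ 425   20   66   63 1852] [ 686.2 -205.2] [-0.3 -0.9] 66.4 -108.2
110 [ 110   90   67   58 2387] [ 338.1 -225.8] [-1.  -0.2] 77.4 -169.8
110 [ 417  113   87  124 3763] [ 684.1 -351.3] [0.2 1. ] 158.5 79.5
110 [   0  165   61   49 2186] [ 167.5 -285.7] [1.  0.2] 87.5 13.4
110 [ 226  170   36   72 1289] [ 436.7 -351.3] [0.2 1. ] 97.3 81.0
110 [ 328  189   57   79 1996] [ 584.2 -404.7] [-0.5  0.9] 121.0 117.2
150 [ 110   90   67   58 2355] [ 338.1 -225.8] [-1.  -0.2] 77.4 -169.7
150 [ 418  113   86  124 3681] [ 682.8 -350. ] [0.2 1. ] 161.9 76.2
150 [   0  166   60   47 1708] [ 165.2 -286. ] [1.  0.1] 78.0 8.0
150 [228 173  34  59 940] [ 437.9 -345.9] [0.2 1. ] 79.0 80.6
150 [ 328  189   57   53 1878] [ 574.3 -384.3] [ 0.6 -0.8] 77.0 -50.1
```

Request:
{"name": "apply_moves", "arguments": {"rows": [-0.6,-2,-4,0,-0.6,-2,-4,0,-0.5,-1.8,-4,0,0,0,0,0,0,0,0,0], "claw": 0.2}}

```text
t: 9.45
tcp_pos: [438.7, -336.9, 123.1]
eef_rot: [0.758, 0.652, -0.0, -0.001]
ft_force: [0.8, -0.1, -0.2]
width: 68.1
finger_force: 0.0
```

Run:
```python
from m import *
c=ctrl.get_calibration('wrist');w=save('wrist','w8.png')
o=ctrl.observe();print(o['t'],o['tcp_pos'],o['width'],proj(c,(437,-351,13)))
for r in blobs(w,c,13,(170,60,330,384),700,9000,110): print(*[np.round(x,1) for x in r])
```

```text
9.5 [ 439.64357036 -337.19447865  124.28845775] 68.38252348136508 [252.40260712 199.98308128]
[ 231  145   46  109 3043] [ 437.2 -352.9] [0.2 1. ] 99.1 80.9
```

Request:
{"name": "apply_moves", "arguments": {"rows": [-0.1,-0.6,-4,0,0,0,-4,0,0,0,-2.8,0,0,0,-1.1,0,0,0,0,0]}}

```text
t: 10.0
tcp_pos: [438.7, -343.1, 4.4]
eef_rot: [0.757, 0.653, 0.0, -0.0]
ft_force: [0.5, 0.6, 0.5]
width: 68.6
finger_force: 0.0
```

Request:
{"name": "apply_moves", "arguments": {"rows": [0,0,0,0,0,0,0,0,0,0,0,0,0,0,0,0,0,0,0,0], "claw": 1, "newtons": 50}}

```text
t: 10.5
tcp_pos: [439.0, -344.1, 5.2]
eef_rot: [0.758, 0.653, 0.0, 0.001]
ft_force: [0.3, 1.6, 7.9]
width: 18.2
finger_force: 48.6
```

Request:
{"name": "apply_moves", "arguments": {"rows": [0,0,4,0,0,0,5,0,0,0,5,0,0,0,5,8,0,0,4,8,0.2,2,0,8,0.2,2,0,8,0.2,2,0,8]}}

```text
t: 11.3
tcp_pos: [443.9, -283.0, 234.3]
eef_rot: [0.487, 0.874, -0.0, 0.0]
ft_force: [-0.7, -0.3, -3.2]
width: 17.9
finger_force: 50.3
```

Request:
{"name": "apply_moves", "arguments": {"rows": [0.2,2,0,8,0.2,2,0,8,0.2,2,0,8,0.2,2,0,8,0.2,2,0,8,0.2,2,0,8,0.2,2,0,8,0.2,2,0,8]}}

```text
t: 12.1
tcp_pos: [459.8, -122.7, 234.1]
eef_rot: [-0.05, 0.999, -0.0, -0.0]
ft_force: [-0.4, 0.2, -2.6]
width: 17.9
finger_force: 50.2
```

Request:
{"name": "apply_moves", "arguments": {"rows": [0.2,2,0,8,0.2,2,0,8,0.2,0.8,0,8,0,0,0,8,0,0,0,8,0,0,0,8,0,0,0,8,0,0,0,8]}}

```text
t: 12.9
tcp_pos: [465.8, -75.5, 234.0]
eef_rot: [-0.572, 0.82, 0.0, -0.0]
ft_force: [0.8, -0.1, -3.6]
width: 18.0
finger_force: 50.2
```

Request:
{"name": "apply_moves", "arguments": {"rows": [0,0,0,7,0,0,0,6,0,0,0,0,0,0,0,0]}}

```text
t: 13.3
tcp_pos: [466.0, -75.5, 234.0]
eef_rot: [-0.658, 0.753, -0.0, 0.0]
ft_force: [-1.2, -1.2, -3.0]
width: 18.6
finger_force: 50.2
```

Request:
{"name": "apply_moves", "arguments": {"rows": [0.1,1.6,-2.0,-1,0.1,1.8,-2.0,0,0,0,-2,0,0,0,-0.75,0,0,0,0,0]}}

```text
t: 13.8
tcp_pos: [467.8, -41.5, 166.2]
eef_rot: [-0.652, 0.758, 0.0, -0.0]
ft_force: [-0.0, -0.4, -2.5]
width: 17.9
finger_force: 50.2
```

Request:
{"name": "apply_moves", "arguments": {"rows": [0,0,0,0,0,0,0,0,0,0,0,0,0,0,0,0], "claw": 0.4}}

```text
t: 14.2
tcp_pos: [468.4, -41.7, 166.8]
eef_rot: [-0.652, 0.758, -0.0, 0.0]
ft_force: [0.6, 0.1, 0.2]
width: 51.3
finger_force: 0.0
```

Request:
{"name": "apply_moves", "arguments": {"rows": [0,0,3,0,0,0,4,0,-0.5,-3,0,0,-0.5,-3.5,0,0,-0.2,-1,0,0,0,0,0,0], "claw": 0.4}}

```text
t: 14.8
tcp_pos: [455.9, -117.6, 236.4]
eef_rot: [-0.652, 0.759, -0.0, 0.0]
ft_force: [0.6, -0.8, 0.3]
width: 51.4
finger_force: 0.0
```

Run:
```python
from m import *
c=ctrl.get_calibration('wrist');w=save('wrist','w9.png')
o=ctrl.observe();print(o['t'],o['tcp_pos'],o['joint_positions'])
print(ray(c,256,192),proj(c,(463,-80,165)),proj(c,(482,39,160)))
s=save('side','s9.png');t=save('top','t9.png')
def cr(a,b):return cv2.resize(a[b[1]:b[3],b[0]:b[2],::-1],(260,300),interpolation=3)
```

```text
14.85 [ 456.02467273 -116.71550393  236.36315749] [-2.50813195e-01  1.43442247e-01 -1.21601610e-01  1.30578622e+00
  3.84610306e-04 -1.67084822e+00]
(array([ 444.08141385, -195.52246257,  379.16760783]), array([ 0.03751409,  0.32006267, -0.94684903])) [250.79240111 246.58594039] [250.00091125 364.66593784]
```

Request:
{"name": "apply_moves", "arguments": {"rows": [0,0,-3.0,0,0,0,-3.0,0,0,0,-0.8,0,0,0,0,0,0.2,1.2,0,0,0.2,1.2,0,0,0.16,1.0,0,0,0.16,1,0,0], "claw": 1}}

```text
t: 15.75
tcp_pos: [464.0, -71.6, 169.2]
eef_rot: [-0.653, 0.758, -0.001, 0.0]
ft_force: [-0.4, -1.8, 0.9]
width: 0.0
finger_force: 0.9
```

Request:
{"name": "apply_moves", "arguments": {"rows": [0.16,1.0,0,0,0.16,1.0,0,0,0.16,1.0,0,0,0.16,1.0,0,0,0.16,1.0,0,0,0.16,1.0,0,0,0.1,0.6,0,0,0.1,0.6,0,0]}}

```text
t: 16.55
tcp_pos: [475.0, 0.1, 168.3]
eef_rot: [-0.653, 0.758, 0.0, 0.0]
ft_force: [-0.1, -0.5, 1.4]
width: 0.5
finger_force: 0.4
```

Request:
{"name": "apply_moves", "arguments": {"rows": [0.1,0.6,0,0,0.1,0.6,0,0,0.1,0.6,0,0,0,0,0,0,0,0,0,0,0,0,0,0,-0.16,-1,0.5,0]}}

```text
t: 17.25
tcp_pos: [476.0, 7.6, 173.1]
eef_rot: [-0.653, 0.757, 0.0, -0.0]
ft_force: [0.4, -0.6, 0.9]
width: 0.2
finger_force: 0.0
```

Request:
{"name": "apply_moves", "arguments": {"rows": [-0.3,-2,2,0,-0.5,-3,3,0,0,-4.5,2,0,-0.3,-4.8,0,0,-0.3,-4.8,0,0,-0.3,-4.8,0,0,-0.3,-4.8,0,0]}}

```text
t: 17.95
tcp_pos: [455.3, -282.3, 244.0]
eef_rot: [-0.652, 0.758, -0.0, 0.0]
ft_force: [0.0, 0.3, 0.5]
width: 0.0
finger_force: 0.0
```

Run:
```python
from m import *
w=save('top','t10.png')
o=ctrl.observe();print(o['t'],o['tcp_pos'])
cv2.imwrite('pics/c10.png',cv2.resize(w[145:205,160:290,::-1],(780,360),interpolation=3))
```

```text
18.0 [ 455.02742568 -288.39127449  243.44853996]
```

View pics/c10.png

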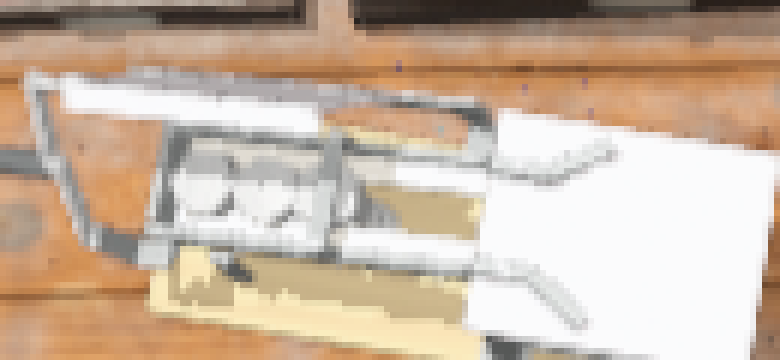

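Request:
{"name": "apply_moves", "arguments": {"rows": [0,0,0,0,0,0,0,0,0,0,0,0,0,0,0,0]}}

```text
t: 18.4
tcp_pos: [456.5, -278.6, 243.7]
eef_rot: [-0.653, 0.757, -0.0, 0.0]
ft_force: [0.5, 0.3, 0.6]
width: -0.3
finger_force: 0.0
```

Run:
```python
from m import *
b=cv2.imread('pics/t10.png')[:,:,::-1]
w=save('top','t11.png')
d=np.abs(w.astype(int)-b).max(2)
ys,xs=np.where(d[145:205,160:290]>40);print(len(xs),(xs.min()+160,xs.max()+160,ys.min()+145,ys.max()+145) if len(xs) else '')
hsv=cv2.cvtColor(w,cv2.COLOR_RGB2HSV)
print(cv2.cvtColor(w,cv2.COLOR_RGB2GRAY)[168:188,184:232])
```

```text
0 
[[167 173 167 157 130 112 110 124 188 188 192 193 199 169 167 166 156 141
  126 119 131 131 132 141 148 161 164 147 154 165 166 176 169 121 120 176
  208 209 209 214 207 219 206 199 218 218 212 214]
 [164 171 163 158 117 110 110 145 205 210 214 217 220 209 206 206 198 192
  190 195 195 199 169 168 168 154 140 126 120 135 163 158 159  99 115 131
  154 168 170 179 170 188 193 215 226 229 223 219]
 [167 173 158 160 114 109 121 157 188 193 195 197 197 191 200 219 219 219
  219 215 217 223 210 207 206 199 193 192 194 169 162 159 162 136 137 121
  115 120 132 132 134 150 182 204 221 220 218 218]
 [167 170 162 156 116 109 148 173 180 182 184 182 183 162 152 200 219 218
  199 194 198 201 205 216 219 219 219 219 220 192 157 158 160 177 200 194
  195 198 199 200 171 173 184 169 178 172 168 176]
 [166 157 159 143 113 124 178 181 179 182 184 182 184 177 124 162 201 201
  181 182 185 186 188 196 201 210 218 206 199 172 156 157 152 183 208 219
  219 222 221 222 210 213 233 228 225 225 223 225]
 [166 170 194 143 136 164 222 184 180 183 184 182 184 184 145 152 181 184
  183 182 182 186 187 184 18
[... 2183 characters left out ...]
239 233 251 249 228 227 220 172 209 219 224 251 251
  251 251 251 251 250 245 245 243 233 235 234 233]
 [191 192 193 197 165 110 119 152 138 170 174 165 173 174 173 196 198 218
  223 215 216 222 210 225 218 233 236 239 243 227 159 190 212 242 251 251
  251 251 251 251 251 251 251 251 251 251 251 251]
 [214 215 216 218 174 144 209 214 211 211 187 139 128 127 118 165 160 171
  174 164 172 175 177 198 200 219 218 212 215 185 136 139 176 233 236 232
  233 236 226 240 241 251 251 251 251 251 251 251]
 [215 215 213 217 165 149 231 234 234 235 213 217 205 211 166 158 156 156
  139 136 127 126 120 144 143 171 164 138 141 104 110 107 145 220 220 219
  220 223 213 226 225 233 236 232 232 228 227 240]]
```

Run:
```python
from m import *
w=cv2.imread('pics/t11.png')[:,:,::-1].copy();c=ctrl.get_calibration('top')
hsv=cv2.cvtColor(w,cv2.COLOR_RGB2HSV)
print('S');print(hsv[152:188,152:190:1,1])
for z in(130,160,190):print(onz(c,156,171.5,z),onz(c,161,171.5,z),onz(c,166,157,z))
```

```text
S
[[ 75  73  77 ...  56  58  62]
 [ 85  80  74 ...  65  65  64]
 [ 93  89  81 ...  94  88  83]
 ...
 [ 73  88 104 ...   3   3   7]
 [ 86 103 111 ...   1   3   4]
 [100 113 115 ...   2   5  30]]
[519.50893622 297.18763487 130.        ] [519.21460117 281.70682853 130.        ] [563.90116194 267.15341178 130.        ]
[514.00309436 289.29933855 160.        ] [513.7163611  274.21835453 160.        ] [557.24880343 260.04080843 160.        ]
[508.4972525  281.41104224 190.        ] [508.21812102 266.72988052 190.        ] [550.59644491 252.92820508 190.        ]
```

Request:
{"name": "apply_moves", "arguments": {"rows": [0,0,4.5,0,0,2,4,0,0.5,4.8,0,0,0.5,4.8,0,0,0.5,4.8,0,0,0.5,4.8,0,0,0.5,4.8,0,0,0.5,4.8,0,0]}}

```text
t: 19.25
tcp_pos: [485.9, 31.2, 328.8]
eef_rot: [-0.653, 0.757, -0.0, 0.0]
ft_force: [1.3, -0.9, 0.4]
width: 0.6
finger_force: 0.0
```

Request:
{"name": "apply_moves", "arguments": {"rows": [0.5,4.8,0,0,0.5,4.8,0,0,0.5,4.8,0,0,0.4,4.8,0,0,0,0,0,0,0,0,0,0,0,0,0,0]}}

```text
t: 19.95
tcp_pos: [504.9, 220.3, 328.5]
eef_rot: [-0.653, 0.758, -0.0, -0.0]
ft_force: [0.2, -0.6, -0.3]
width: -0.2
finger_force: 0.0
```

Run:
```python
from m import *
np.set_printoptions(threshold=10**6,linewidth=400)
o=ctrl.observe();c=ctrl.get_calibration('wrist');np.savez('cal12.npz',**{k:np.array(v) for k,v in c.items()})
w=save('wrist','w12.png')
print(o['t'],o['tcp_pos'],ray(c,256,192))
for p in[(519,282,130),(514,274,160),(508,267,190),(514,289,160),(557,260,160),(508,195,111)]:print(p,proj(c,p))
hsv=cv2.cvtColor(w,cv2.COLOR_RGB2HSV)
m=((hsv[...,1]<60)).astype(int)
for y in range(60,384,6): print(y,''.join('#.'[0] if m[y,x] and hsv[y,x,2]<110 else ('o' if m[y,x] else '.') for x in range(60,460,4)))
```

```text
19.95 [504.88675874 220.2719427  328.51348753] (array([493.34836645, 142.34242544, 471.27653143]), array([ 0.03636537,  0.31989799, -0.94694949]))
(519, 282, 130) [248.43217134 212.84038656]
(514, 274, 160) [251.54455684 216.1282563 ]
(508, 267, 190) [256.4493147  220.87881074]
(514, 289, 160) [253.57100349 228.66429496]
(557, 260, 160) [209.91579062 209.63785655]
(508, 195, 111) [246.69031665 135.85340867]
60 .....................####.......ooooooooooooooooooooooo........................................ooo##
66 ......................##........oooooooooooooooooooooo.........................................o####
72 .....................##.#.......oooooooooooooooooooooo.........................................#####
78 ........................##......oooooooooooooooooooooo.........................................#.###
84 ............#...................oooooooooooooooooooooo.........................................##.##
90 ####.............................ooooooooooooooooooooo.........................................##.#.
96 .o...............................ooooooooooooooooooooo........
[... 4273 characters left out ...]
####.######.#####.....#########.############oo#######...#.##.####.####
348 ######.#.###########..###########.###########......##########.########..####o########..#######.#####
354 #########.##########..####.#####################.##..#.#.#########.#...##.############.##.#.##..####
360 #.##.##.#################..######.########.##.##########..###########.#.###.####################.###
366 #..#########.############.##..#####.#.####.#######.########.##########..###########.#####..#.#..###.
372 #########.#######.###.#####.#.#.##.#############..#.#.#######.##.#########..##############.#######..
378 ######.#################..######....###...###.#.##########.##.#..###.###########################.#.#
```

Request:
{"name": "apply_moves", "arguments": {"rows": [-3.5,0,0,0,-3.5,0,0,0,0,0,0,0,0,0,0,0]}}

```text
t: 20.4
tcp_pos: [435.2, 219.6, 329.3]
eef_rot: [-0.652, 0.758, -0.0, 0.001]
ft_force: [-0.3, -0.7, -0.6]
width: -0.1
finger_force: 0.0
```

```bash
cat > asc.py <<'E'
from m import *
def asc(w,x0,x1,y0,y1,sx,sy):
    hsv=cv2.cvtColor(w,cv2.COLOR_RGB2HSV)
    print('    x0',x0,'step',sx)
    for y in range(y0,y1,sy):
        print(y,''.join('.' if hsv[y,x,1]>75 else str(min(9,hsv[y,x,2]//26)) for x in range(x0,x1,sx)))
E
python3 - <<'E'
from asc import *
o=ctrl.observe();c=ctrl.get_calibration('wrist');np.savez('cal13.npz',**{k:np.array(v) for k,v in c.items()})
w=save('wrist','w13.png')
print(o['t'],o['tcp_pos'],ray(c,256,192)[0])
for p in[(519,282,130),(514,274,160),(508,267,190),(514,289,160),(557,260,160),(508,195,111)]:print(p,proj(c,p))
asc(w,90,240,130,262,1,3)
E
```

```text
20.4 [435.19621958 219.55869571 329.32326492] [423.25121204 141.48237513 471.96178149]
(519, 282, 130) [191.06610405 220.95340374]
(514, 274, 160) [188.83174732 224.97966337]
(508, 267, 190) [187.34838528 230.58835923]
(514, 289, 160) [191.67347146 237.24817701]
(557, 260, 160) [147.11322804 218.70685064]
(508, 195, 111) [187.81511895 145.01264995]
    x0 90 step 1
130 ..................68999999999999999999742222223332222444544434444444322467765555555555678999999999999898754689998777764225..88........................
133 ..................57999999999999999999853222222222222445454433444444432357766555555555567888888888888888754689998777764325............................
136 ..................5679999999999999999998532222222222234444443...5444432246766555555555667889898898898988754689999777765324............................
139 ...............555456899999999999999999874322222222..............444443235776555555555567888888888888888874579999877765324............................
142 ....................578999999999999999998632222224................544432246776555555555557888888888888888778
[... 5387 characters left out ...]
...................9999987..........................................11....2.2233
250 ......6776..................................775.....56543....11.11.......................999998..........................................1.1.1..222233
253 ......6765..................................787.....776533211.11111......................899998.......................................2111122222222333
256 .............34554.....................................65332...0.111.......................99999......................................111112....222333
259 ...................44..................................55532.1...1122.......................999999.7.................................11111112222222333
```

Request:
{"name": "apply_moves", "arguments": {"rows": [0,4,0,0,0,4,0,0,0,0,0,0,0,0,0,0]}}

```text
t: 20.85
tcp_pos: [436.1, 300.8, 327.7]
eef_rot: [-0.653, 0.758, -0.0, -0.001]
ft_force: [-0.0, -0.7, -0.8]
width: -0.0
finger_force: 0.0
```

Run:
```python
from asc import *
o=ctrl.observe();c=ctrl.get_calibration('wrist');np.savez('cal14.npz',**{k:np.array(v) for k,v in c.items()})
w=save('wrist','w14.png')
print(o['t'],o['tcp_pos'],ray(c,256,192)[0])
asc(w,150,230,100,190,1,2)
w=cv2.imread('pics/t11.png')[:,:,::-1].copy();print('top');asc(w,148,190,150,192,1,1)
```

```text
20.85 [436.09377172 300.77638818 327.66869919] [424.63271128 222.91390934 470.43888784]
    x0 150 step 1
100 .............................................4444444444443......................
102 ...........................................655555555554433......................
104 ..........................................778888888888764.......................
106 ...........................................77777777777765.......................
108 ..........................................665554455555654.......................
110 .....................................65555555566667777754.......................
112 ...............................6665555555566677777777665........................
114 .........................6665555555566667777777777655...........................
116 ....................665555555556666777777777....................................
118 ..............66655555556566667777777777........................................
120 .........66555555555666667777777777.............................................
122 ........6666566666667777777777.........................
[... 4126 characters left out ...]
....9997..............8756...........87548
178 ...99997..............8766...........86447
179 ...9999.....77666......7656.........785446
180 ..88998.....766666.....8655.........885447
181 ..89997...6..776666.....765.........774448
182 .89998...566.676666.....86567.......777668
183 899997....66.776666.....8756654.....788778
184 99998......6666666.......76764444455566766
185 99985.......66666........76864444446777764
186 9986.........666...........754444447888865
187 986...........................554458888865
188 76...............................55888885.
189 ...................................777776.
190 ......................................98..
191 .....................................999..
```

Run:
```python
from asc import *
L=lambda n:{k:(v if v.ndim else float(v)) for k,v in np.load(n).items()}
a,b,t=L('cal13.npz'),L('cal14.npz'),ctrl.get_calibration('top')
p=(187,242.5);q=(170.5,170.5)
X,e=tri(a,p,b,q);print('end',X,e)
print(tri(a,p,t,(155,171.3)),tri(b,q,t,(155,171.3)))
# root at link: row 13: ~208/ 14: 134
print('near link',tri(a,(185.2,212),b,(165,134)))
for x in(X,):print(proj(a,x),proj(b,x),proj(t,x))
```

```text
end [516.81230889 289.37460853 170.48674568] 0.7340253005688943
(array([513.01039448, 286.50198124, 178.35535883]), np.float64(3.9466681704852444)) (array([507.96415881, 282.89069619, 197.44557907]), np.float64(1.0292308175497427))
near link (array([511.22612227, 253.00049762, 174.80265851]), np.float64(1.7387946066835926))
[187.34219322 242.41510791] [170.12357902 170.5705737 ] [155.08943344 169.9312189 ]
```

Run:
```python
from asc import *
w=cv2.imread('pics/w14.png')[:,:,::-1].copy();asc(w,80,180,70,140,1,2)
L=lambda n:{k:(v if v.ndim else float(v)) for k,v in np.load(n).items()}
a,b,t=L('cal13.npz'),L('cal14.npz'),ctrl.get_calibration('top')
print(tri(a,(142,216),t,(164,159)),tri(a,(128,216),t,(164,157)))
```

```text
x0 80 step 1
70 ........7999999999999999999997433222234..................5555432246788888876666667999999999999876569
72 ........6899999999999999999998543222223...................555543233444444444445566789999988876544457
74 .........799999999999999999999643322223...................555543344444444444444445689999875544444444
76 .......556899999999999999999997543222224..................655544444444444444444444456765444444444444
78 ......6655699999999999999999998643322223...................55555555555555555555555777777777777777766
80 .......6666899999999999999999997533222224..................55555555555555555555567888888888888888888
82 ...........6999999999999999999986444444445..................5544445666666666655566788888888888888888
84 ............799999999999999999998656665545..................55555....9999999999999999999999999999987
86 ............6999999999999999999986666655346........................9.999999999999999999999999999....
88 .............7999999999999999999976566553357.......................99999999999999999999999999999....
90 .............6999999999999999999986666543346
[... 2040 characters left out ...]
.......
130 ........................468778999987643333433455566...........6555555555555666677788876554333.......
132 ..........................777799998865333334334.5566766655555555556566667778888888887544443334......
134 ...........................6788999987643333444445555555555555666677788888888887776555544443334......
136 ............................67899998765444555555555555666677788888888888777....444445444444333......
138 .............................6789999875445555555666777888888888877766..........544444444443333......
(array([550.27783358, 255.27410745, 179.00720731]), np.float64(13.549762453054951)) (array([550.47785474, 245.99668186, 206.60662676]), np.float64(18.699928284767367))
```

Run:
```python
from asc import *
L=lambda n:{k:(v if v.ndim else float(v)) for k,v in np.load(n).items()}
a,b,t=L('cal13.npz'),L('cal14.npz'),ctrl.get_calibration('top')
for p,q in[((145,215),(119,119)),((129,215),(100,119))]:
    X,e=tri(a,p,b,q);print(X,e,proj(t,X))
print(ctrl.observe()['t'])
```

```text
[529.7556168  231.7010594  224.85882595] 0.6504745884856543 [170.47260549 161.49225112]
[543.49897471 229.6439565  225.08664496] 0.13605021391539338 [171.26956582 156.6500909 ]
20.9
```

Request:
{"name": "apply_moves", "arguments": {"rows": [3.9,-0.9,0,0,3.9,-0.9,0,0,0,0,-3,0,0,0,-4,0,0,0,-4,0,0,0,-2.5,0,0,0,0,0,0,0,0,0]}}

```text
t: 21.7
tcp_pos: [513.8, 281.6, 194.3]
eef_rot: [-0.652, 0.758, -0.0, 0.0]
ft_force: [-0.3, 1.1, 0.3]
width: 0.1
finger_force: 0.0
```

Request:
{"name": "apply_moves", "arguments": {"rows": [0,0,-0.4,0,0,0,-0.4,0,0,0,-0.4,0,0,0,0,0]}}

```text
t: 22.1
tcp_pos: [513.2, 282.4, 181.2]
eef_rot: [-0.653, 0.758, -0.0, -0.0]
ft_force: [-0.1, -0.3, 0.0]
width: -0.4
finger_force: 0.0
```

Request:
{"name": "apply_moves", "arguments": {"rows": [0,0,-0.3,0,0,0,-0.3,0,0,0,0,0]}}

```text
t: 22.4
tcp_pos: [513.1, 282.4, 174.9]
eef_rot: [-0.653, 0.758, 0.0, -0.0]
ft_force: [0.5, -0.3, 0.3]
width: -0.0
finger_force: 0.0
```

Request:
{"name": "apply_moves", "arguments": {"rows": [0,0,-0.2,0,0,0,-0.2,0,0,0,0,0]}}

```text
t: 22.7
tcp_pos: [513.8, 282.7, 171.6]
eef_rot: [-0.653, 0.758, -0.0, 0.001]
ft_force: [0.9, -0.1, 3.3]
width: -0.3
finger_force: 1.2
```

Request:
{"name": "apply_moves", "arguments": {"rows": [0.05,0,-0.25,0,0.1,0,-0.25,0,0.1,0,-0.25,0,0,0,0,0]}}

```text
t: 23.1
tcp_pos: [515.5, 282.3, 163.1]
eef_rot: [-0.652, 0.758, 0.0, -0.001]
ft_force: [-0.6, 0.3, 0.6]
width: -0.0
finger_force: 0.4
```

Request:
{"name": "apply_moves", "arguments": {"rows": [0.15,0,-0.3,0,0.2,0,-0.3,0,0.2,0,-0.3,0,0,0,0,0]}}

```text
t: 23.5
tcp_pos: [521.2, 282.4, 154.2]
eef_rot: [-0.653, 0.758, 0.0, -0.0]
ft_force: [-0.2, 1.0, 0.5]
width: 0.2
finger_force: 0.4
```

Request:
{"name": "apply_moves", "arguments": {"rows": [0.25,0,-0.3,0,0.25,0,-0.3,0,0.2,0,-0.2,0,0,0,0,0,0,0,0,0]}}

```text
t: 24.0
tcp_pos: [528.5, 282.3, 146.7]
eef_rot: [-0.652, 0.758, -0.0, -0.0]
ft_force: [-0.2, 1.1, 0.9]
width: 0.2
finger_force: 0.1
```

Request:
{"name": "apply_moves", "arguments": {"rows": [0,0,2,0,0,0,4,0,-1.5,0.5,4,0,-3,0.5,4,0,-3.5,0.5,3.5,0,0,0,0,0,0,0,0,0]}}

```text
t: 24.7
tcp_pos: [448.4, 297.8, 322.8]
eef_rot: [-0.653, 0.757, -0.0, 0.001]
ft_force: [0.1, 0.3, -0.3]
width: -0.1
finger_force: 0.0
```

Run:
```python
from asc import *
o=ctrl.observe();c=ctrl.get_calibration('wrist');np.savez('cal15.npz',**{k:np.array(v) for k,v in c.items()})
w=save('wrist','w15.png');t=save('top','t15.png')
print(o['t'],o['tcp_pos'],ray(c,256,192)[0])
U=np.array([.165,.986,0]);V=np.array([.986,-.165,0]);Z=np.array([0,0,1.]);B=np.array([482,39.3,160])
D=U*np.cos(.3)-Z*np.sin(.3);N=U*np.sin(.3)+Z*np.cos(.3)
def edge(th,s,r=86):
    e=1.295-th;return B+s*D+46*V+38*N+r*(-np.cos(e)*V+np.sin(e)*N)
for th in(0,.2,.4,.6,.8,1,1.25):print(th,np.round(edge(th,104)),'corner',np.round(edge(th,170)),proj(c,edge(th,170)),'hinge',np.round(proj(c,edge(th,170,0))))
asc(w,80,250,70,210,1,4)
```

```text
24.7 [448.39792094 297.79072122 322.83701571] [436.52039155 219.61915264 465.41541243]
0 [527. 169. 245.] corner [537. 231. 225.] [123.67769824 121.26800049] hinge [129.  86.]
0.2 [510. 170. 239.] corner [521. 232. 219.] [147.37193324 118.44973539] hinge [129.  86.]
0.4 [496. 169. 230.] corner [506. 231. 210.] [168.86085355 114.20069421] hinge [129.  86.]
0.6 [483. 168. 218.] corner [494. 230. 199.] [186.98118901 108.92401211] hinge [129.  86.]
0.8 [473. 165. 205.] corner [483. 227. 185.] [201.04663279 103.04546551] hinge [129.  86.]
1 [466. 162. 189.] corner [476. 224. 170.] [210.81082285  96.95510198] hinge [129.  86.]
1.25 [461. 156. 169.] corner [471. 218. 150.] [217.1333035   89.52458945] hinge [129.  86.]
    x0 80 step 1
70 ..................776443211111.111367888889999999999999999999999999999999999999999999876666777777777777766666568899999999988886334.........................9999...........
74 ...................7775442.1.111111367888889999999999999999999999999999999999999999998544445566777666555444444444444444557898865688888888888878............9999...........
78 ...........
[... 5054 characters left out ...]

194 ..........................................899..7666667875432111111111..........................999999999...............................................999999999..........
198 .......899986.................8999..............876..578753321..111111........................999999999.................................................999999999.........
202 ...67778887...............................66............77543211.111111.......................999999999..................................................99999999.........
206 .......7875....................................9997.....78864321111111.1......................99999999...................................................99999999.........
```

Request:
{"name": "apply_moves", "arguments": {"rows": [1.0,-4,0,0,2,-4.5,0,0,2,-4.5,0,0,0.1,0,-2,0,0,0,-3,0,0,0,-2,0,0,0,0,0,0,0,0,0]}}

```text
t: 25.6
tcp_pos: [499.5, 167.0, 251.0]
eef_rot: [-0.652, 0.758, 0.0, -0.001]
ft_force: [0.3, -0.3, 0.4]
width: 0.2
finger_force: 0.0
```

Request:
{"name": "apply_moves", "arguments": {"rows": [0,0,-0.5,0,0,0,-0.4,0,0,0,-0.4,0,0,0,0,0]}}

```text
t: 26.0
tcp_pos: [498.9, 167.7, 238.8]
eef_rot: [-0.653, 0.758, 0.0, 0.0]
ft_force: [-1.6, -0.2, 2.9]
width: 0.2
finger_force: 1.5
```

Request:
{"name": "apply_moves", "arguments": {"rows": [-0.1,0,-0.2,0,-0.1,0,-0.2,0,-0.1,0,-0.2,0,-0.1,0,-0.2,0]}}

```text
t: 26.4
tcp_pos: [492.9, 167.4, 232.1]
eef_rot: [-0.653, 0.758, 0.001, -0.001]
ft_force: [-14.8, -1.3, 13.7]
width: -0.4
finger_force: 10.4
```

Request:
{"name": "apply_moves", "arguments": {"rows": [-0.15,0,-0.2,0,-0.15,0,-0.2,0,-0.15,0,-0.2,0,-0.15,0,-0.2,0,0,0,0,0]}}

```text
t: 26.9
tcp_pos: [484.7, 166.5, 223.3]
eef_rot: [-0.653, 0.758, 0.002, -0.003]
ft_force: [-22.3, -3.9, 19.4]
width: 0.1
finger_force: 15.9
```

Request:
{"name": "apply_moves", "arguments": {"rows": [-0.2,0,0.1,0,-0.2,0,0,0,0,0,0,0]}}

```text
t: 27.2
tcp_pos: [484.5, 167.2, 223.8]
eef_rot: [-0.653, 0.758, 0.0, -0.0]
ft_force: [-6.0, -1.4, 4.4]
width: -0.1
finger_force: 3.9
```

Request:
{"name": "apply_moves", "arguments": {"rows": [-0.25,0,-0.15,0,-0.25,0,-0.15,0,-0.22,0,-0.18,0,-0.2,-0.05,-0.2,0,0,0,0,0]}}

```text
t: 27.7
tcp_pos: [476.1, 166.9, 216.5]
eef_rot: [-0.653, 0.758, 0.0, -0.0]
ft_force: [0.0, 0.2, -0.2]
width: -0.0
finger_force: 0.0
```

```bash
cat > ed.py <<'E'
from asc import *
U=np.array([.165,.986,0]);V=np.array([.986,-.165,0]);Z=np.array([0,0,1.]);B=np.array([482,39.3,160])
D=U*np.cos(.3)-Z*np.sin(.3);N=U*np.sin(.3)+Z*np.cos(.3)
def edge(th,s,r=86):
    e=1.295-th;return B+s*D+46*V+38*N+r*(-np.cos(e)*V+np.sin(e)*N)
E
python3 - <<'E'
from ed import *
o=ctrl.observe();c=ctrl.get_calibration('wrist')
w=save('wrist','w16.png');t=save('top','t16.png');ct=ctrl.get_calibration('top')
print(o['t'],o['tcp_pos'],proj(c,o['tcp_pos']))
for th in(0.2,.4,.6,.8,1,1.25):print(th,'corner dn',proj(c,edge(th,170)),'up',proj(c,edge(th,38)), 'top',proj(ct,edge(th,38)))
asc(w,60,400,60,290,3,5)
E
```

```text
27.7 [476.09223575 166.9409332  216.50502066] [252.56556608 248.02440863]
0.2 corner dn [191.45064416 361.46496726] up [154.16629645 160.54486115] top [213.38300346 168.95782391]
0.4 corner dn [218.37772627 345.31137181] up [201.78025843 148.00927274] top [213.87635962 174.89404124]
0.6 corner dn [239.78137226 326.42428152] up [237.74266221 133.91388088] top [214.88198051 180.17374468]
0.8 corner dn [255.07992147 306.41058012] up [261.87790459 119.7101042 ] top [216.33904255 184.5680085 ]
1 corner dn [264.37621537 286.58168531] up [275.40772765 106.36939819] top [218.16653906 187.90695191]
1.25 corner dn [268.39662711 263.46148923] up [280.16852621  91.67978396] top [220.82826068 190.44049017]
    x0 60 step 3
60 0.0.11.1.1.1.57522222...........677429999997............6777776444................................................
65 .0........1..276322222..........6775279999985...........6777775444................................................
70 ...001....111.67422222...........776279999994...........6777775444................................................
75 ......1..1..0.37622222.
[... 4385 characters left out ...]
................6312588737889999999999999999932222344322333332222.........................788............
265 .........................53.12746888899999999999999998222223433322333322222..........................8885.........
270 ..........................6312551..7899999999999999997222223444222443322211............................88874......
275 ..........................642.11.2..6.79999999999999822222222353225212211111..............................78886489
280 ...........................63.1111.......579999999982222222222222221111111111.................................7799
285 .....................6.....532.11121111111113999985222222222222222111111111.11.......010011.1.....................
```

Request:
{"name": "apply_moves", "arguments": {"rows": [0,0,-0.3,0,0,0,-0.3,0,0,0,-0.3,0,0,0,0,0]}}

```text
t: 28.2
tcp_pos: [476.1, 166.8, 207.3]
eef_rot: [-0.653, 0.758, 0.0, -0.0]
ft_force: [-0.4, 0.2, -0.3]
width: 0.1
finger_force: 0.0
```

Request:
{"name": "apply_moves", "arguments": {"rows": [-0.05,0,-0.25,0,-0.05,0,-0.25,0,-0.05,0,-0.25,0,-0.05,0,-0.25,0]}}

```text
t: 28.6
tcp_pos: [474.2, 166.9, 197.7]
eef_rot: [-0.653, 0.758, -0.0, 0.0]
ft_force: [-0.2, -0.0, -0.5]
width: 0.2
finger_force: 0.0
```

Request:
{"name": "apply_moves", "arguments": {"rows": [-0.05,0,-0.25,0,-0.05,0,-0.25,0,-0.05,-0.1,-0.25,0,0,-0.1,-0.25,0]}}

```text
t: 29.0
tcp_pos: [472.7, 164.9, 187.7]
eef_rot: [-0.653, 0.758, -0.0, 0.0]
ft_force: [-0.2, -0.6, -0.0]
width: 0.3
finger_force: 0.0
```

Run:
```python
from ed import *
o=ctrl.observe();c=ctrl.get_calibration('wrist')
w=save('wrist','w17.png')
print(o['t'],o['tcp_pos'],o['ft_force'],proj(c,o['tcp_pos']))
for th in(0.2,.4,.6,.8,1,1.25):print(th,'corner dn',proj(c,edge(th,170)),'up',proj(c,edge(th,38)))
asc(w,60,400,40,250,3,6)
```

```text
29.0 [472.69659128 164.86573086 187.67287122] [-0.21543092 -0.62268606 -0.00996678] [252.62050626 248.03031849]
0.2 corner dn [174.06662958 416.58844707] up [107.23725049 197.39106873]
0.4 corner dn [206.5567556  394.71367314] up [174.49832588 177.44042903]
0.6 corner dn [232.14513583 369.69091849] up [223.52953201 156.28683687]
0.8 corner dn [250.25056388 343.74153239] up [255.28910846 136.08309139]
1 corner dn [261.17346311 318.55597988] up [272.56363375 117.99650066]
1.25 corner dn [265.97361935 289.80356585] up [278.62220624  98.98095588]
    x0 60 step 3
40 6322222222.............6776323999999974..............6777777444434................................................
46 75222222222.............677522899999983..............677777744444.................................................
52 66422221222.............677622799999983..............677777744444.................................................
58 566321222222............677732499999994..............67777774444..................................................
64 166522222222.............677522899999964.............677777
[... 2920 characters left out ...]
.....524899999999999999866666666666666666666666666666666666666.....................677...................
220 ..............552699999999999999998667666666666666666666666666666666666.....................687...................
226 .............7.53379999999999999999999999998677666666666666666666666666.....................687...................
232 ................6259999999999999999999999999999999999999997655444444565.....................676...................
238 ................5527999999999999999999999999999999999999999833332334456......................77...................
244 .................53489999999999999999999999999999999999832223333233433333....................676..................
```

Request:
{"name": "apply_moves", "arguments": {"rows": [0,0,3,0,0,0,5,0,0,0,4,0,-1,-2,3,0,-2,-4,0,0,-2,-4.5,0,0,-2,-4.5,0,0,-2,-4.5,0,0]}}

```text
t: 29.85
tcp_pos: [381.7, -31.3, 338.0]
eef_rot: [-0.653, 0.757, -0.0, 0.0]
ft_force: [0.5, -1.2, -0.2]
width: 0.5
finger_force: 0.0
```

Request:
{"name": "apply_moves", "arguments": {"rows": [0,-4.5,0,0,0,-4.5,0,0,0,-4.5,0,0,0,-4.5,0,0,0,0,0,0,0,0,0,0]}}

```text
t: 30.45
tcp_pos: [382.4, -210.9, 337.6]
eef_rot: [-0.651, 0.759, 0.0, 0.0]
ft_force: [0.7, 0.7, -0.0]
width: 0.1
finger_force: 0.0
```

Run:
```python
from ed import *
o=ctrl.observe();print(o['t'],o['tcp_pos'])
w=save('top','t18.png');ct=ctrl.get_calibration('top')
b=cv2.imread('pics/t0.png')[:,:,::-1]
for s in(38,170):
    for r in(0,86):print(s,r,proj(ct,edge(1.25,s,r)))
asc(w,150,245,150,200,1,1)
for n,x,y in(('tumbler',325,227),('tin',368,159),('tape',140,176)):
    print(n,np.abs(w.astype(int)-b)[y-14:y+14,x-14:x+14].mean())
```

```text
30.45 [ 382.42632305 -210.9059492   337.58505492]
38 0 [226.17428095 161.42526302]
38 86 [220.82826068 190.44049017]
170 0 [185.84204568 158.00209524]
170 86 [180.19063636 185.80928606]
    x0 150 step 1
150 ..............66...6666555555556..6666666666677666666666667776777.77...........55555555..555.5.
151 ............66777777777766666667777777777777787777777777777777777................6666666776....
152 ..77......777777777777777777777777777777777787777777777777777777..................77777777.....
153 ....7.....77777777777....77.....77.7777777777777...............................................
154 ...........7...................................................................................
155 ...............................................................................................
156 ...............................76777788877..................................4..................
157 ................................56777888888888678666...........................................
158 ...................................589899999987887776677777776..............................
[... 3475 characters left out ...]
...................899999999
194 ...................................999.................................................89999999
195 ...................................99999..8............................................79999999
196 ...................................899999999999........................................89999999
197 ........................................8899999999....................................789999999
198 .............................................78899999998..............................789999999
199 ...................................................788999999998.......................989999999
tumbler 20.842261904761905
tin 72.98171768707483
tape 9.536989795918368
```

```bash
python3 -c "
from station import ctrl
print(ctrl.finish_job())"
```

```text
the job is handed in; nothing more can be done
None
```

I handed the job in at about 30 s: both bolts hang head up in the track behind the first, the stay is broken and the cover is fully shut. The tumbler, tin and tape roll weren't touched, though the last top picture couldn't confirm the tumbler and tin, which differed from the start, probably because of the arm.

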